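# Jack up the machine base and hold it

## Task

Set the small lever jack flat on the worktop under the front of the machine base, with its round saddle centred beneath the lift pad of the round-ended lift tab (the one with the washer and hex bolt on top), and let go of it. Then pump the handle: press it fully down once so that the bed rises, let it come all the way up again, and press it fully down a second time. Finish while holding the handle down, with the jack alone carrying the raised bed, and leave the other things on the worktop where they are.

Things in the scene. Friction and masses are not known exactly. Their poses are not given: they have to be found in the camera images.
- jack: loose lever jack, 0.65 kg: dark base plate 150 x 60 x 8 mm with a grey upright pump block (36 mm along x, 30 mm wide in y, top 60 mm up) to grip it by. Origin on the underside below the pump block's middle; +x points to the saddle (axis at x = +44 mm), the handle is on the -x side; plate from x = -85 to +65 mm. Goes under the bed with its +x along the rig's +x. Starts at the right
- saddle_top (a point): centre of the top of the jack's steel saddle, a disc of 26 mm diameter; 50 mm above the jack's underside with the handle up; rises 40 mm per rad of handle (21 mm in all)
- handle_pad (a point): centre of the top of the flat rubber pad (26 mm along the handle, 34 mm wide) at the end of the jack's handle, 78 to 82 mm on the -x side of the jack's origin. 74 mm above the jack's underside with the handle up, about 46 mm fully down; it moves almost straight down. Takes about 10 N of push
- handle (a joint): angle of the jack's pump handle: 0 = up (slopes up 0.26 rad; a spring returns it), 0.52 rad = fully down at its stop. Pivot 26 mm on the -x side of the jack's origin, 54 mm above its underside; the pad's top centre is 55 mm along the handle and 6 mm above its axis. No latch: the bed sinks when the handle is let up
- rig: machine base fixed at the left: aluminium bed 170 mm wide (y), 140 deep (x), top 73 mm up, with rail, carriage and motor (133 mm up, at the back), hinged at the back, lying on rests at x = -30, y = +-70 mm; space under it 65 mm high. Origin on the worktop below the bed's middle; +x from front edge (x = -70) to back. Plain square lugs at front, y = +-70 mm; the round-ended lift tab is between them
- lift_point (a point): centre of the underside of the lift pad, a 28 mm disc below the steel lift tab (32 mm wide; its round end reaches 16 mm farther forward; washer and hex bolt above this point, top 25 mm higher). 56 mm above the worktop with the bed down (6 mm above the lowered saddle), about 70 mm with the handle fully down; 16 mm in front of the bed's front edge. The tab is clamped fast
- wood_brush: narrow wooden brush, 13 x 150 x 16 mm, lying at the front of the worktop; leave it alone
- gear: dark red printed gear, 52 mm diameter, 10 mm high, at the front of the worktop; leave it alone
- bracket: small grey printed angle bracket, 22 x 42 x 36 mm, left of the machine base; leave it alone
- reader: black card reader stick, 18 x 53 x 10 mm, at the front right; leave it alone
- tweezer: steel tweezers, 14 x 126 x 9 mm, left of the machine base; leave them alone
- driver: hex driver with blue handle, 19 x 146 x 19 mm, lying behind where the jack starts; leave it alone

How it is judged (in metres and radians):
On the way, in this order (a step that is already met when the one before it is completed fails the run):
1. the jack stands flat on the worktop, let go, handle up, its saddle centred under the lift pad within 10 mm (horizontal distance between saddle_top and lift_point below 0.01 m and height (world z) of jack below 0.004 m and angle between jack's own z axis and vertical below 0.05 rad and value of joint handle below 0.08 rad and height (world z) of lift_point below 0.058 m and contact force between each of the arm, the fingers and jack below 0.3 N), for 0.2 s.
2. first stroke: handle pressed fully down, bed raised (value of joint handle above 0.42 rad and height (world z) of lift_point above 0.0645 m), for 0.1 s.
3. handle let all the way up again, bed back on its rests (value of joint handle below 0.08 rad and height (world z) of lift_point below 0.058 m), for 0.1 s.
At the end, for the whole second after the job is handed in: Fingers press the handle (over 2 N) beyond 0.42 of its 0.52 rad; the lift point is over 64.5 mm above the worktop (56 at rest); the bed rests on the jack (over 2 N), untouched by the robot; the saddle is within 14 mm of the lift point horizontally; the jack is flat and still (all of step 2 and contact force between the fingers and jack above 2 N and contact force between jack and rig above 2 N and contact force between each of the arm, the fingers and rig below 0.3 N and horizontal distance between saddle_top and lift_point below 0.014 m and height (world z) of jack below 0.005 m and angle between jack's own z axis and vertical below 0.06 rad and linear speed of jack below 0.02 m/s); the arm keeps its last pose, push and grip.
It fails at once if a bystander is pushed more than 3 cm (distance of any of wood_brush, gear, bracket, reader, tweezer, driver from where it was at the start of the episode above 0.03 m).
It also fails if it takes over 54 s, if anything falls off the work surface, if the arm or the gripper's body presses on something with over 40 N, if the wrist force passes 120 N, or if a joint passes its speed limit or range.

## Robot

A 6-joint arm with a two-finger parallel gripper is mounted at the origin on a cart in front of the work surface, level with it; the furniture and walls round the work are solid. World frame = base frame: x ahead of the robot, y to its left, z up, the work surface at z = 0. Lengths are in m, angles in degrees, forces in N, time in s.
With the tool pointing down it reaches from about 0.375 to 0.925 m from the base axis. Payload 5.7 kg.
Tool frame: the origin (TCP) lies midway between the tips of the shut fingers; the grasp point (between the pads) lies behind it (ctrl.tcp_to_grasp is the z of the grasp point in the tool frame, in m); z points along the fingers, y is the line along which they close (so a half turn about z gives the same grasp; the last joint's range is limited). The gripper opens to 85 mm and grips with 20 to 120 N. Pads are 22 mm wide; open, the fingers measure 114 mm over their backs; the gripper's body (76 mm by 85 mm) begins 54 mm behind the grasp point. The pads swing forward as they close: fully open they stand 13 mm farther back than shut.
Start: joints at [-73.516, 20.558, 86.54, -0, 72.909, -6.595], TCP at [0.235, -0.552, 0.231] pointing down, gripper open.
Joint ranges: [-170.27, 170.27], [-57.76, 135], [12.27, 136.19], [-55.21, 235.2], [11.17, 155.16], [-170.74, 170.74]. Speed limits (degrees/s): [136.94, 136.94, 180, 180, 180, 180].

## Interface

Orientations are given as a 3x3 rotation matrix whose columns are the frame's x, y, z axes.
In Python, from station import ctrl, imaging, telemetry gives the robot as it stands (ctrl), with the cameras (imaging) and the readings (telemetry).
- The arm moves only by the tool tcp_steps, called after "Call:" in YAML: its name, and indented under it one key for each argument. Schema: {"type":"object","properties":{"deltas":{"type":"array","items":{"type":"array","prefixItems":[{"type":"array","items":{"type":"number"},"minItems":3,"maxItems":3},{"type":"array","items":{"type":"number"},"minItems":3,"maxItems":3},{"type":"number"}],"minItems":3,"maxItems":3},"minItems":1,"maxItems":12},"grip_n":{"type":"number"},"only":{"type":"string"},"quiet":{"type":"boolean"},"lines":{"type":"string"}},"required":["deltas"],"additionalProperties":false}. deltas is a list of rows, 1 to 12 of them, each written [[rx, ry, rz], [dx, dy, dz], opening]: a rotation vector rx, ry, rz in shares of 60 degrees (1.0 is 60 degrees), then dx, dy, dz in shares of 1000 mm (1.0 is 1000 mm), then the finger opening in m; each row shifts and turns the commanded pose from where the row before left it, along the tool's axes as they then stand; what a row does not reach is not made up. A row lasts 1/12 s, in which the tool goes at most 0.0417 m and 7.16 degrees, less where a joint would pass 70% of its speed; a pose out of reach is approached as far as the arm can. The fingers move at their own pace and stop on an object; grip_n is the grip in N (left out, the last holds). Time passes only in rows, so rows that do not move let the fingers close. The tool returns the time, the measured TCP pose, the force, the opening and the grip force at its end. only (a regular expression) keeps the lines of the reply that match it, lines (a string "A,B") keeps lines A to B, and quiet returns only ok. Input that does not fit is refused with a message, and nothing moves.
- telemetry.sense(): the state, without advancing time (a new reading comes with each control period).
- imaging.capture(name): name is "scene" or "side" or "wrist"; returns the picture (384x512x3 uint8, red, green, blue); there is no depth.
- imaging.camera_params(name): a dict with "K" (3x3 intrinsics, pixels), "distortion" ([k1, k2, p1, p2, k3] as OpenCV has them; the pictures are not rectified), "R" (3x3) and "t" (3): a world point X has camera coordinates R X + t. Camera axes: x right, y down, z forward; pixel columns grow to the right and rows downward; lengths in m; the calibration is good to about 2 mm. A picture is of the moment at which its call begins: read the wrist's pose just before it. camera_params takes no time and is no camera call; for the wrist camera it gives the pose at the moment of the call.
- ctrl.hand_in(): hands the job in; it is judged then, once.
The state is a dict: "t": time; "joints": joint angles; "joint_velocities": joint speeds; "tau": joint torques, N m; "tool_pos": TCP position; "tcp_rot": TCP orientation; "ft_force": force on the tool from outside, world axes, zero at the start; "wrist_torque": the same for the moment, N m; "grip_width": finger opening in m; "gripper_force": force on a finger pad.
Only numpy, scipy, OpenCV 4.12 (cv2) and the standard library are available. Lean on these libraries where they do the work, as an engineer would, in place of code of your own. Each camera call takes 0.05 s, during which the arm holds its last target. There are 200 camera calls.

## Working session

There is one attempt and no reset: what is moved stays moved. The work goes in short steps, Python scripts to look and compute and a tool call to move; the robot and the scene stay as the last step left them, time stands still between calls to the robot, and variables do not carry over. Pictures are saved under pics/ and viewed, at most 12 in all, crops included, and the job is handed in when it is done.

```bash
ls; mkdir -p pics
```

Run:
```python
from station import ctrl, imaging, telemetry
import cv2,numpy as np
for n in ["scene","side"]:
    cv2.imwrite(f"pics/{n}0.png",imaging.capture(n)[:,:,::-1])
    p=imaging.camera_params(n);print(n,np.round(p["K"],1).tolist(),np.round(p["distortion"],3),np.round(-p["R"].T@p["t"],3),np.round(p["R"],2).tolist())
s=telemetry.sense();print(s["t"],s["tool_pos"],np.round(s["tcp_rot"],3),s["ft_force"],ctrl.tcp_to_grasp,s["grip_width"])
```

```text
pics
station.py
scene [[346.5, 0.0, 253.0], [0.0, 346.5, 192.5], [0.0, 0.0, 1.0]] [-0.06  0.    0.    0.    0.  ] [-0.126  1.066  0.577] [[-0.8, -0.6, -0.0], [-0.23, 0.32, -0.92], [0.55, -0.74, -0.39]]
side [[358.2, 0.0, 253.9], [0.0, 358.2, 189.8], [0.0, 0.0, 1.0]] [-0.077  0.     0.     0.     0.   ] [0.074 0.97  0.534] [[-0.87, -0.49, 0.01], [-0.21, 0.35, -0.92], [0.44, -0.8, -0.4]]
0.1 [ 0.23499749 -0.55137476  0.23050631] [[ 0.92   0.392 -0.   ]
 [ 0.392 -0.92   0.002]
 [ 0.    -0.002 -1.   ]] [ 0.75525366  0.27564639 -0.47800293] -0.0187 0.08517152702975621
```

View pics/scene0.png

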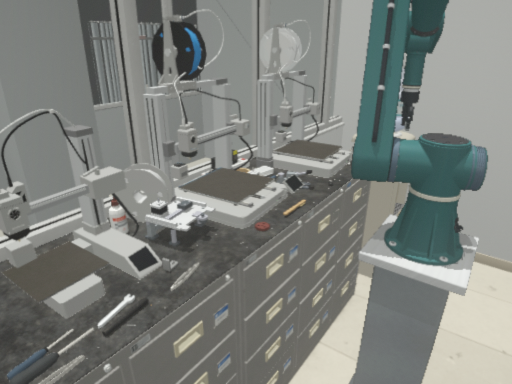

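View pics/side0.png

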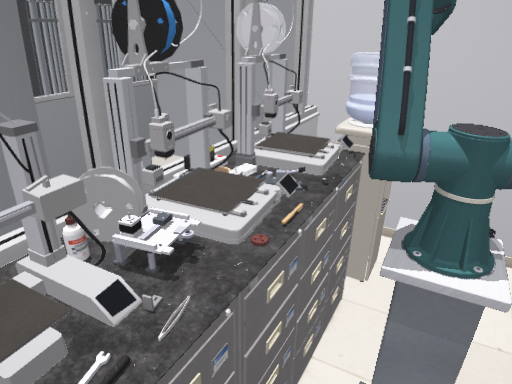

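The rig is near (155,235) in side and (180,210) in scene. The gear is at (260,239) in side and the brush at (292,213). The jack is probably small and far off, near (320,175). I'll use the wrist camera next.

Create h.py:
```python
from station import ctrl, imaging, telemetry
import cv2,numpy as np
def ray(n,uv,z,p=None):
    p=p or imaging.camera_params(n)
    q=cv2.undistortPoints(np.array(uv,float).reshape(-1,1,2),np.array(p["K"]),np.array(p["distortion"])).reshape(-1,2)
    d=np.c_[q,np.ones(len(q))]@np.array(p["R"]); c=-np.array(p["R"]).T@p["t"]
    return c+d*((z-c[2])/d[:,2])[:,None]
def proj(n,X,p=None):
    p=p or imaging.camera_params(n)
    return cv2.projectPoints(np.array(X,float).reshape(-1,1,3),cv2.Rodrigues(np.array(p["R"]))[0],np.array(p["t"]),np.array(p["K"]),np.array(p["distortion"]))[0].reshape(-1,2)
```

Run:
```python
from h import *
p=imaging.camera_params("wrist");print(p)
a=imaging.capture("wrist")[:,:,::-1];cv2.imwrite("pics/w0.png",a)
b=imaging.capture("side")[:,:,::-1]
print(ray("side",[(260,239),(292,213),(152,264),(123,258)],0),ray("side",[(325,175)],0.03))
cv2.imwrite("pics/m0.png",np.hstack([cv2.resize(a,(400,300)),cv2.resize(b[190:290,90:223],(400,300))]))
```

```text
{'K': array([[307.37075431,   0.        , 258.54040513],
       [  0.        , 307.37075431, 188.63132633],
       [  0.        ,   0.        ,   1.        ]]), 'distortion': array([-0.0825405,  0.       ,  0.       ,  0.       ,  0.       ]), 'R': array([[ 0.39304982, -0.91951518, -0.00191522],
       [-0.86864165, -0.37198536,  0.32724391],
       [-0.30161817, -0.12695952, -0.94493797]]), 't': array([-0.59791042, -0.04191193,  0.38229115])}
[[0.47667901 0.2003247  0.        ]
 [0.46286095 0.00757654 0.        ]
 [0.65359662 0.44438508 0.        ]
 [0.73650327 0.46396674 0.        ]] [[ 0.45893896 -0.29915892  0.03      ]]
```

View pics/m0.png

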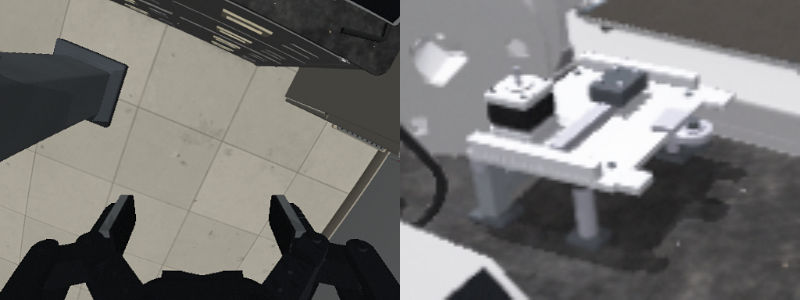

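The wrist view shows only the floor at the right. The crop shows the rig's lift tab with bolt near side px (190,233), facing the robot (-x). I'll move over the worktop where the jack should be.

The manual's scale: turns go in shares of 60 degrees. Converting my numbers, 5.8 degrees / 60 = 0.0967.

Call:
tcp_steps:
  deltas:
    - [[0,0,0.0967],[0,0,-0.025],0.085]
    - [[0,0,0.0967],[0,0,-0.025],0.085]
    - [[0,0,0.0967],[0,0,-0.025],0.085]
    - [[0,0,0.0967],[0,0,-0.025],0.085]
    - [[0,0,0],[0.02,-0.036,0],0.085]
    - [[0,0,0],[0.02,-0.036,0],0.085]
    - [[0,0,0],[0.02,-0.036,0],0.085]
    - [[0,0,0],[0.02,-0.036,0],0.085]
    - [[0,0,0],[0.02,-0.036,0],0.085]
    - [[0,0,0],[0.02,-0.036,0],0.085]
    - [[0,0,0],[0.02,-0.036,0],0.085]
    - [[0,0,0],[0,0,0],0.085]

```text
t: 1.2
tool_pos: [0.378, -0.2937, 0.3312]
tcp_rot: [[1.0, 0.003, 0.001], [0.003, -1.0, 0.004], [0.001, -0.004, -1.0]]
ft_force: [-0.1, 1.0, -0.6]
grip_width: 0.0851
gripper_force: 0.0
```

Run:
```python
from h import *
p=imaging.camera_params("wrist");np.save("w1.npy",p,allow_pickle=True)
a=imaging.capture("wrist")[:,:,::-1];cv2.imwrite("pics/w1.png",a)
```

```text
(no output)
```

View pics/w1.png

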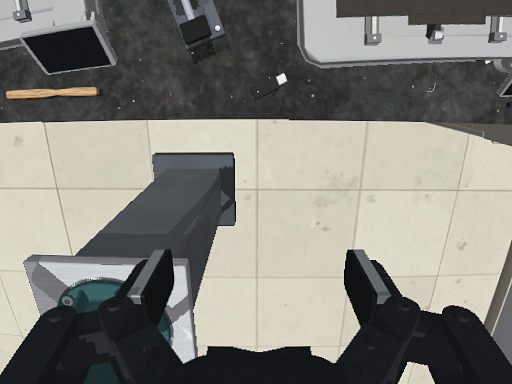

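The jack is at about (197,25), with its handle pad at (203,45). The reader is at (268,85) and the brush at (52,92). I'll move +x and +y to see it whole.

Call:
tcp_steps:
  deltas:
    - [[0,0,0],[0.035,-0.02,0],0.085]
    - [[0,0,0],[0.035,-0.02,0],0.085]
    - [[0,0,0],[0.035,-0.02,0],0.085]
    - [[0,0,0],[0.035,-0.02,0],0.085]
    - [[0,0,0],[0,0,0],0.085]
    - [[0,0,0],[0,0,0],0.085]

```text
t: 1.75
tool_pos: [0.5169, -0.2206, 0.3306]
tcp_rot: [[1.0, 0.0, -0.001], [0.0, -1.0, -0.0], [-0.001, 0.0, -1.0]]
ft_force: [-0.7, 1.0, 0.5]
grip_width: 0.085
gripper_force: 0.0
```

Run:
```python
from h import *
p=imaging.camera_params("wrist");np.save("w2.npy",p,allow_pickle=True)
a=imaging.capture("wrist")[:,:,::-1];cv2.imwrite("pics/w2.png",a)
cv2.imwrite("pics/w2c.png",cv2.resize(a[:230],(800,359)))
```

```text
(no output)
```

View pics/w2c.png

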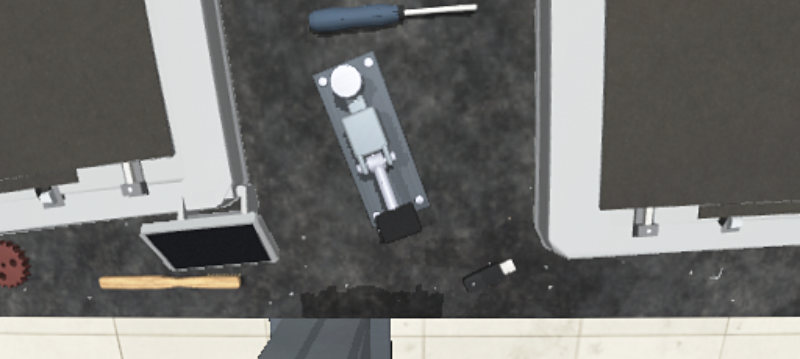

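The whole jack shows in w2. In crop pixels: saddle (346,80), block top about (365,130), pad (400,222), plate corners (313,74), (372,53) and (428,200).

Run:
```python
from h import *
p=np.load("w2.npy",allow_pickle=True).item()
k=512/800
P=lambda *u:[(x*k,y*k) for x,y in u]
a=cv2.imread("pics/w2.png");g=cv2.cvtColor(a,6)
m=np.zeros_like(g);m[40:64,205:240]=(g[40:64,205:240]>225)
n,l,s,c=cv2.connectedComponentsWithStats(m);i=1+np.argmax(s[1:,4]);print("saddle px",c[i],s[i])
S=ray("wrist",[c[i]],.05,p)[0]
C=ray("wrist",P((313,74),(372,53),(428,200)),.008,p)
B=ray("wrist",P((365,130)),.06,p)[0];H=ray("wrist",P((400,222)),.074,p)[0]
print("S",S,"B",B,"pad",H,"corners",C)
print("sizes",np.linalg.norm(C[0]-C[1]),np.linalg.norm(C[1]-C[2]),np.linalg.norm(S-B),np.linalg.norm((H-B)[:2]))
for v in (S-B,S-H,C[1]-C[2]):print("yaw",np.degrees(np.arctan2(v[1],v[0])))
```

```text
saddle px [220.82119205  51.33112583] [212  42  19  20 302]
S [ 0.64186042 -0.17026092  0.05      ] B [ 0.60220744 -0.18669503  0.06      ] pad [ 0.52821935 -0.2155429   0.074     ] corners [[ 0.65134577 -0.13660514  0.008     ]
 [ 0.66862304 -0.19015617  0.008     ]
 [ 0.53741153 -0.24199357  0.008     ]]
sizes 0.05626914445216908 0.14108003382093182 0.044073109991575286 0.0794130808955093
yaw 22.511485425092257
yaw 21.725549754157495
yaw 21.557363176874105
```

Sizes match: saddle to block 44 mm, pad to block 79 mm, plate 56 x 141 mm by hand-picked corners. The jack origin is about (0.6016,-0.1866) with yaw 21.8°. Next is the rig from above.

Run:
```python
from h import *
print(ray("side",[(190,233)],.075))
```

```text
[[0.58366389 0.3723932  0.075     ]]
```

Call:
tcp_steps:
  deltas:
    - [[0,0,0],[0,-0.04,0],0.085]
    - [[0,0,0],[0,-0.04,0],0.085]
    - [[0,0,0],[0,-0.04,0],0.085]
    - [[0,0,0],[0,-0.04,0],0.085]
    - [[0,0,0],[0,-0.04,0],0.085]
    - [[0,0,0],[0,-0.04,0],0.085]
    - [[0,0,0],[0,-0.04,0],0.085]
    - [[0,0,0],[0,-0.04,0],0.085]
    - [[0,0,0],[0,-0.04,0],0.085]
    - [[0,0,0],[0,-0.04,0],0.085]
    - [[0,0,0],[0,-0.04,0],0.085]
    - [[0,0,0],[0,-0.04,0],0.085]

```text
t: 2.8
tool_pos: [0.5167, 0.2589, 0.3316]
tcp_rot: [[1.0, -0.005, 0.0], [-0.005, -1.0, -0.001], [0.0, 0.001, -1.0]]
ft_force: [1.3, -0.7, 1.2]
grip_width: 0.0851
gripper_force: 0.0
```

Call:
tcp_steps:
  deltas:
    - [[0,0,0],[0,-0.04,0],0.085]
    - [[0,0,0],[0,-0.04,0],0.085]
    - [[0,0,0],[0,-0.02,0],0.085]
    - [[0,0,0],[0,0,0],0.085]
    - [[0,0,0],[0,0,0],0.085]

```text
t: 3.22
tool_pos: [0.5174, 0.3582, 0.331]
tcp_rot: [[1.0, -0.002, -0.0], [-0.002, -1.0, -0.001], [-0.0, 0.001, -1.0]]
ft_force: [-0.4, 0.1, -0.2]
grip_width: 0.0854
gripper_force: 0.0
```

Run:
```python
from h import *
p=imaging.camera_params("wrist");np.save("w3.npy",p,allow_pickle=True)
a=imaging.capture("wrist")[:,:,::-1];cv2.imwrite("pics/w3.png",a)
cv2.imwrite("pics/w3c.png",cv2.resize(a[:260,120:400],(646,600)))
```

```text
(no output)
```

View pics/w3c.png

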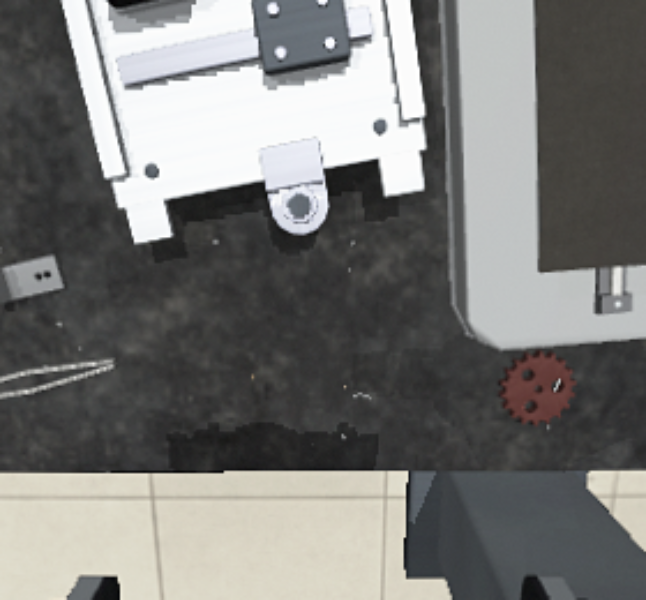

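The hex bolt is at crop (299,205), with the tab's round end to (300,234). Lug front corners are at (135,243) and (424,188), and the bed's front edge runs (172,199) to (382,160). The gear is at (538,388).

Run:
```python
from h import *
p=np.load("w3.npy",allow_pickle=True).item()
k=280/646
R=lambda z,*u:ray("wrist",[(120+x*k,y*k) for x,y in u],z,p)
a=cv2.imread("pics/w3.png")
# bolt head: dark blob refine
g=cv2.cvtColor(a,6);x0,y0=240,78
m=np.zeros_like(g);m[y0:100,x0:260]=g[y0:100,x0:260]<150
n,l,s,c=cv2.connectedComponentsWithStats(m);i=1+np.argmax(s[1:,4]);print("bolt px",c[i],s[i],(c[i]-[120,0])/k)
L=ray("wrist",[c[i]],.081,p)[0]
print("bolt",L,R(.081,(299,205)))
D=R(.073,(135,243),(424,188),(172,199),(382,160),(115,183),(427,122))
print(D)
for i,j in((0,1),(2,3),(4,5)):
    v=D[i]-D[j];print(np.linalg.norm(v),"yaw",np.degrees(np.arctan2(-v[0],v[1])))
T=R(.07,(300,234),(269,205),(328,195));print("tab",T,np.linalg.norm(T[1]-T[2]))
# side-view check
X=np.array([L]);print("side proj",proj("side",X),"scene",proj("scene",X))
```

```text
bolt px [249.40740741  88.98765432] [245  84  10  11  81] [298.56137566 205.30723104]
bolt [0.59596112 0.37058059 0.081     ] [[0.59611864 0.37034587 0.081     ]]
[[0.57645416 0.46154624 0.073     ]
 [0.60501596 0.30298379 0.073     ]
 [0.59964233 0.43954214 0.073     ]
 [0.61930933 0.32602982 0.073     ]
 [0.60848339 0.47018491 0.073     ]
 [0.63869094 0.30264511 0.073     ]]
0.16111432621627034 yaw 10.21116776148831
0.11520346537891815 yaw 9.829413969807376
0.17024123905376914 yaw 10.220665622367322
tab [[0.58043063 0.37023068 0.07      ]
 [0.59598528 0.3870504  0.07      ]
 [0.60117393 0.35480219 0.07      ]] 0.03266296797719077
side proj [[186.42276334 229.31701293]] scene [[201.94667878 213.91309701]]
```

Checks: bed width 170 mm, tab 32.7 mm, bolt 15.7 mm ahead of the front edge. The lift point is (0.596,0.3706) and rig yaw is 10.1°. I'll go to the jack now.

Call:
tcp_steps:
  deltas:
    - [[0,0,0],[0,0.041,0],0.085]
    - [[0,0,0],[0,0.041,0],0.085]
    - [[0,0,0],[0,0.041,0],0.085]
    - [[0,0,0],[0,0.041,0],0.085]
    - [[0,0,0],[0,0.041,0],0.085]
    - [[0,0,0],[0,0.041,0],0.085]
    - [[0,0,0],[0,0.041,0],0.085]
    - [[0,0,0],[0,0.041,0],0.085]
    - [[0,0,0],[0,0.041,0],0.085]
    - [[0,0,0],[0,0.041,0],0.085]
    - [[0,0,0],[0,0.041,0],0.085]
    - [[0,0,0],[0,0.041,0],0.085]
  quiet: true

```text
ok
```

Call:
tcp_steps:
  deltas:
    - [[0,0,0],[0,0.041,0],0.085]
    - [[0,0,0],[0.021,0.012,0.03],0.085]
    - [[0,0,0],[0.021,0,0.03],0.085]
    - [[0,0,0],[0.021,0,0.03],0.085]
    - [[0,0,0],[0.021,0,0.03],0.085]
    - [[0,0,-0.0917],[0,0,0],0.085]
    - [[0,0,-0.0917],[0,0,0],0.085]
    - [[0,0,-0.0917],[0,0,0],0.085]
    - [[0,0,-0.0883],[0,0,0],0.085]
    - [[0,0,0],[0,0,0],0.085]
    - [[0,0,0],[0,0,0],0.085]

```text
t: 5.18
tool_pos: [0.5986, -0.1875, 0.2116]
tcp_rot: [[0.931, 0.365, -0.0], [0.365, -0.931, -0.0], [-0.0, 0.0, -1.0]]
ft_force: [0.4, 0.0, 0.6]
grip_width: 0.0854
gripper_force: 0.0
```

Run:
```python
from h import *
p=imaging.camera_params("wrist")
a=imaging.capture("wrist")[:,:,::-1];cv2.imwrite("pics/w4.png",a);np.save("w4.npy",p,allow_pickle=True)
s=telemetry.sense();d=np.array([.6016,-.1866,.027])-s["tool_pos"];print(s["tcp_rot"].T@d)
```

```text
[0.00276153 0.00048663 0.18464583]
```

View pics/w4.png

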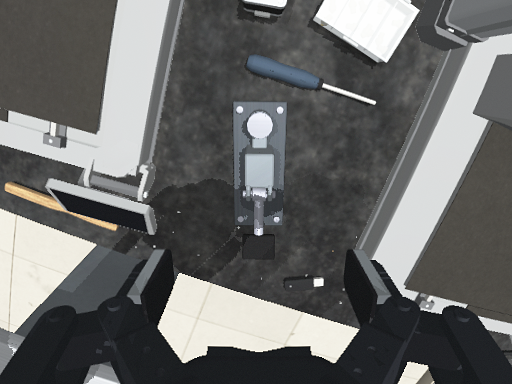

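The jack is square to the gripper, with the block top centred at (260,169), the saddle at (260,125) and the pad at (259,245).

Call:
tcp_steps:
  deltas:
    - [[0,0,0],[0.003,0,0.03],0.085]
    - [[0,0,0],[0,0,0.035],0.085]
    - [[0,0,0],[0,0,0.035],0.085]
    - [[0,0,0],[0,0,0],0.085]

```text
t: 5.57
tool_pos: [0.5975, -0.1832, 0.1052]
tcp_rot: [[0.93, 0.367, -0.011], [0.367, -0.93, 0.004], [-0.008, -0.008, -1.0]]
ft_force: [-0.6, -0.3, -0.4]
grip_width: 0.0856
gripper_force: 0.0
```

Run:
```python
from h import *
p=np.load("w4.npy",allow_pickle=True).item()
S,=ray("wrist",[(260,125)],.05,p);B,=ray("wrist",[(260,169.5)],.06,p);H,=ray("wrist",[(259,246)],.074,p)
print(S,B,H,np.linalg.norm(S-B),np.linalg.norm((H-B)[:2]))
v=S-H;print(np.degrees(np.arctan2(v[1],v[0])))
u=v[:2]/np.linalg.norm(v[:2]);o=(S[:2]-.044*u+B[:2]+H[:2]+.08*u)/3;print(o)
s=telemetry.sense();print(s["tcp_rot"].T@(np.r_[o,.027]-s["tool_pos"]))
```

```text
[ 0.64206654 -0.17073913  0.05      ] [ 0.60243617 -0.18633215  0.06      ] [ 0.52923168 -0.2140547   0.074     ] 0.04374594836382184 0.07827795654459341
21.00102929844015
[ 0.60244768 -0.18607471]
[0.00419289 0.00511305 0.07812363]
```

Call:
tcp_steps:
  deltas:
    - [[0,0,0],[0.002,0,0.025],0.085]
    - [[0,0,0],[0,0,0.025],0.085]
    - [[0,0,0],[0,0,0],0.085]
    - [[0,0,0],[0,0,0],0.085]
    - [[0,0,0],[0,0,0],0.085]

```text
t: 5.98
tool_pos: [0.6056, -0.1845, 0.0634]
tcp_rot: [[0.93, 0.369, 0.002], [0.369, -0.93, -0.001], [0.002, 0.001, -1.0]]
ft_force: [0.5, -0.5, 0.5]
grip_width: 0.0851
gripper_force: 0.0
```

Run:
```python
from h import *
s=telemetry.sense();print(s["tcp_rot"].T@(np.r_[.6024,-.1861,.027]-s["tool_pos"]))
```

```text
[-0.00357857  0.00023784  0.0363691 ]
```

Call:
tcp_steps:
  deltas:
    - [[0,0,0],[-0.003,0,0.018],0.085]
    - [[0,0,0],[0,0,0.017],0.085]
    - [[0,0,0],[0,0,0],0.085]
    - [[0,0,0],[0,0,0],0.085]

```text
t: 6.32
tool_pos: [0.6022, -0.1852, 0.0276]
tcp_rot: [[0.929, 0.369, 0.001], [0.369, -0.929, -0.0], [0.001, 0.0, -1.0]]
ft_force: [0.6, -0.0, 0.1]
grip_width: 0.0849
gripper_force: 0.0
```

Call:
tcp_steps:
  deltas:
    - [[0,0,0],[0,0,0],0.02]
    - [[0,0,0],[0,0,0],0.02]
    - [[0,0,0],[0,0,0],0.02]
    - [[0,0,0],[0,0,0],0.02]
    - [[0,0,0],[0,0,0],0.02]
    - [[0,0,0],[0,0,0],0.02]
    - [[0,0,0],[0,0,0],0.02]
    - [[0,0,0],[0,0,0],0.02]
  grip_n: 60

```text
t: 6.98
tool_pos: [0.6026, -0.1854, 0.0273]
tcp_rot: [[0.929, 0.369, 0.002], [0.369, -0.929, -0.001], [0.001, 0.001, -1.0]]
ft_force: [-0.8, 0.1, 6.2]
grip_width: 0.0292
gripper_force: 60.3
```

Gripped, width 29 mm. Lifting, then carrying to the front of the rig.

Scaled: 3.8 degrees / 60 = 0.0633.

Call:
tcp_steps:
  deltas:
    - [[0,0,0],[0,0,-0.01],0.02]
    - [[0,0,0],[0,0,-0.02],0.02]
    - [[0,0,0],[0,0,-0.035],0.02]
    - [[0,0,0],[0,0,-0.035],0.02]
    - [[0,0,0],[0,0,-0.035],0.02]
    - [[0,0,0],[0,0,-0.035],0.02]
    - [[0,0,0],[0,0,-0.035],0.02]
    - [[0,0,0],[-0.02,0,-0.02],0.02]
    - [[0,0,0.0633],[-0.03,0,0],0.02]
    - [[0,0,0.0633],[-0.03,0,0],0.02]
    - [[0,0,0.0633],[-0.03,0,0],0.02]
    - [[0,0,0],[0,0,0],0.02]

```text
t: 7.98
tool_pos: [0.4902, -0.2192, 0.2501]
tcp_rot: [[0.985, 0.174, -0.009], [0.174, -0.985, 0.002], [-0.009, -0.004, -1.0]]
ft_force: [-1.5, 0.9, -6.9]
grip_width: 0.0294
gripper_force: 60.5
```

Run:
```python
from h import *
s=telemetry.sense();R=s["tcp_rot"];print(np.degrees(np.arctan2(R[1,0],R[0,0])))
u=np.array([np.cos(np.radians(10.1)),np.sin(np.radians(10.1)),0])
t=np.array([.596,.3706,.033])-.044*u-.12*u;print(t,R.T@(t-s["tool_pos"]))
```

```text
10.010875250167521
[0.43454148 0.34183986 0.033     ] [ 0.04456158 -0.56127082  0.21893109]
```

Call:
tcp_steps:
  deltas:
    - [[0,0,0],[0,-0.02,0],0.02]
    - [[0,0,0],[0,-0.035,0],0.02]
    - [[0,0,0],[0,-0.04,0],0.02]
    - [[0,0,0],[0,-0.04,0],0.02]
    - [[0,0,0],[0,-0.04,0],0.02]
    - [[0,0,0],[0,-0.04,0],0.02]
    - [[0,0,0],[0,-0.04,0],0.02]
    - [[0,0,0],[0,-0.04,0],0.02]
    - [[0,0,0],[0,-0.04,0],0.02]
    - [[0,0,0],[0,-0.04,0],0.02]
    - [[0,0,0],[0,-0.04,0],0.02]
    - [[0,0,0],[0,-0.04,0],0.02]
  quiet: true

```text
ok
```

Call:
tcp_steps:
  deltas:
    - [[0,0,0],[0.01,-0.04,0.01],0.02]
    - [[0,0,0],[0.01,-0.035,0.03],0.02]
    - [[0,0,0],[0.01,-0.02,0.03],0.02]
    - [[0,0,0],[0.01,-0.01,0.03],0.02]
    - [[0,0,0],[0,0,0.03],0.02]
    - [[0,0,0],[0,0,0.02],0.02]
    - [[0,0,0],[0,0,0],0.02]
    - [[0,0,0],[0,0,0],0.02]

```text
t: 9.65
tool_pos: [0.4348, 0.3324, 0.1038]
tcp_rot: [[0.984, 0.179, -0.004], [0.179, -0.984, -0.002], [-0.005, 0.002, -1.0]]
ft_force: [-0.1, -0.2, -6.3]
grip_width: 0.0291
gripper_force: 61.3
```

Run:
```python
from h import *
s=telemetry.sense();R=s["tcp_rot"];print(np.degrees(np.arctan2(R[1,0],R[0,0])))
t=np.array([.43454,.34184,.033]);print(R.T@(t-s["tool_pos"]))
p=imaging.camera_params("wrist");np.save("w5.npy",p,allow_pickle=True)
a=imaging.capture("wrist")[:,:,::-1];cv2.imwrite("pics/w5.png",a)
```

```text
10.302078292162717
[ 0.00180218 -0.00948449  0.07078742]
```

View pics/w5.png

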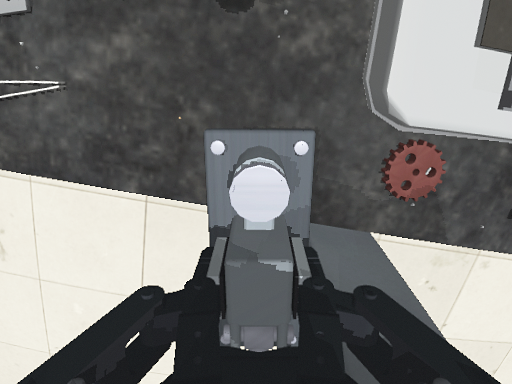

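The jack is held level, with the saddle at (259,193), plate front edge at (206..315,130), gear at (413,170), tweezers at (60,85). I'll measure the saddle in the hand.

Run:
```python
from h import *
p=np.load("w5.npy",allow_pickle=True).item();s=telemetry.sense();R=s["tcp_rot"];T=s["tool_pos"];print(T)
a=cv2.imread("pics/w5.png");g=cv2.cvtColor(a,6);m=np.zeros_like(g);m[150:222,220:300]=g[150:222,220:300]>190
n,l,st,c=cv2.connectedComponentsWithStats(m);i=1+np.argmax(st[1:,4]);print(c[i],st[i])
z=T[2]-.0273
cs=(st[i][0]+st[i][2]/2,st[i][1]+st[i][3]/2)
S=ray("wrist",[cs],z+.05,p)[0];print("saddle tool",R.T@(S-T))
e=ray("wrist",[(st[i][0],cs[1]),(st[i][0]+st[i][2],cs[1])],z+.05,p);print("diam",np.linalg.norm(e[0]-e[1]))
C=ray("wrist",[(206,130),(315,130)],z+.008,p);print("plate",[R.T@(q-T) for q in C],np.linalg.norm(C[0]-C[1]))
yaw=np.arctan2(R[1,0],R[0,0]);L=np.array([.596,.3706])
```

```text
[0.43639117 0.3331273  0.10532165]
[259.1489765  193.50379075] [ 229  165   61   57 2638]
saddle tool [ 0.04095339 -0.00056484 -0.02274052]
diam 0.02512411020197495
plate [array([ 0.06074206, -0.02836102,  0.01923433]), array([0.06082449, 0.02853795, 0.01924583])] 0.05689903597746189
```

Call:
tcp_steps:
  deltas:
    - [[0,0,0],[0,-0.0085,0.02],0.02]
    - [[0,0,0],[0,0,0.025],0.02]
    - [[0,0,0],[0,0,0.02],0.02]
    - [[0,0,0],[0,0,0.005],0.02]
    - [[0,0,0],[0,0,0],0.02]
    - [[0,0,0],[0,0,0],0.02]
    - [[0,0,0],[0,0,0],0.02]

```text
t: 10.28
tool_pos: [0.4368, 0.3424, 0.037]
tcp_rot: [[0.984, 0.178, 0.003], [0.178, -0.984, 0.002], [0.003, -0.001, -1.0]]
ft_force: [0.4, 0.6, -6.7]
grip_width: 0.0292
gripper_force: 61.3
```

Run:
```python
from h import *
s=telemetry.sense();R=s["tcp_rot"];print(np.degrees(np.arctan2(R[1,0],R[0,0])),R.T@(np.array([.5544,.3632,.0300])-s["tool_pos"]))
```

```text
10.264565366789524 [0.11943187 0.00053844 0.00741552]
```

Call:
tcp_steps:
  deltas:
    - [[0,0,0],[0.02,0,0.006],0.02]
    - [[0,0,0],[0.03,0,0],0.02]
    - [[0,0,0],[0.025,0,0],0.02]
    - [[0,0,0],[0.01,0,0],0.02]
    - [[0,0,0],[0,0,0],0.02]
    - [[0,0,0],[0,0,0],0.02]
    - [[0,0,0],[0,0,0],0.02]

```text
t: 10.87
tool_pos: [0.5176, 0.3564, 0.0295]
tcp_rot: [[0.984, 0.178, -0.001], [0.178, -0.984, -0.0], [-0.001, 0.0, -1.0]]
ft_force: [-0.5, -0.3, -6.2]
grip_width: 0.0293
gripper_force: 61.5
```

Run:
```python
from h import *
s=telemetry.sense();R=s["tcp_rot"];print(np.degrees(np.arctan2(R[1,0],R[0,0])),R.T@(np.array([.5544,.3632,.0300])-s["tool_pos"]))
```

```text
10.276149954304817 [ 0.03746171 -0.00014814 -0.00056694]
```

Call:
tcp_steps:
  deltas:
    - [[0,0,0],[0.008,0,0],0.02]
    - [[0,0,0],[0.01,0,0],0.02]
    - [[0,0,0],[0.01,0,0],0.02]
    - [[0,0,0],[0.0075,0,0],0.02]
    - [[0,0,0],[0,0,0],0.02]
    - [[0,0,0],[0,0,0],0.02]
    - [[0,0,0],[0,0,0],0.02]

```text
t: 11.45
tool_pos: [0.5532, 0.3628, 0.0287]
tcp_rot: [[0.984, 0.178, -0.001], [0.178, -0.984, -0.0], [-0.001, 0.0, -1.0]]
ft_force: [-0.3, -0.0, -6.3]
grip_width: 0.0291
gripper_force: 61.5
```

Run:
```python
from h import *
s=telemetry.sense();R=s["tcp_rot"];print(np.degrees(np.arctan2(R[1,0],R[0,0])),R.T@(np.array([.5544,.3632,.0300])-s["tool_pos"]))
a=imaging.capture("wrist")[:,:,::-1];b=imaging.capture("side")[:,:,::-1]
np.save("w6.npy",imaging.camera_params("wrist"),allow_pickle=True);cv2.imwrite("pics/w6r.png",a)
cv2.imwrite("pics/w6.png",np.hstack([cv2.resize(a,(400,300)),cv2.resize(b[190:290,110:243],(400,300))]))
```

```text
10.266703104663883 [ 0.00129771 -0.00017084 -0.00134347]
```

View pics/w6.png

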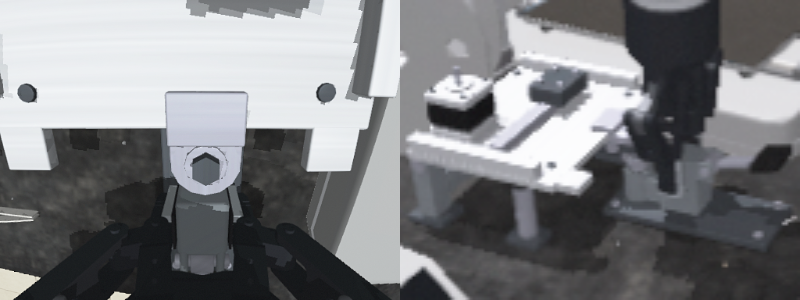

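The tab with its bolt at (206,168) in the half-size wrist view is squarely ahead of the gripped block. The side view shows the jack flat below the tab. I'll check the bolt against the saddle in tool axes.

Run:
```python
from h import *
p=np.load("w6.npy",allow_pickle=True).item();s=telemetry.sense();R=s["tcp_rot"];T=s["tool_pos"]
X,=ray("wrist",[(206*1.28,168*1.28)],.081,p);print(X,R.T@(X-T))
```

```text
[0.59758751 0.37064492 0.081     ] [ 0.04535377  0.00028698 -0.05234895]
```

Call:
tcp_steps:
  deltas:
    - [[0,0,0],[0.0025,0.0005,0],0.02]
    - [[0,0,0],[0,0,0],0.02]
    - [[0,0,0],[0,0,0.001],0.02]
    - [[0,0,0],[0,0,0.0008],0.02]
    - [[0,0,0],[0,0,0],0.02]
    - [[0,0,0],[0,0,0],0.02]
    - [[0,0,0],[0,0,0],0.02]

```text
t: 12.13
tool_pos: [0.5563, 0.3631, 0.0274]
tcp_rot: [[0.984, 0.178, 0.0], [0.178, -0.984, 0.0], [0.0, -0.0, -1.0]]
ft_force: [-0.8, -1.0, -3.6]
grip_width: 0.029
gripper_force: 61.9
```

Call:
tcp_steps:
  deltas:
    - [[0,0,0],[0,0,0.0005],0.02]
    - [[0,0,0],[0,0,0],0.02]
    - [[0,0,0],[0,0,0],0.085]
    - [[0,0,0],[0,0,0],0.085]
    - [[0,0,0],[0,0,0],0.085]
    - [[0,0,0],[0,0,0],0.085]
    - [[0,0,0],[0,0,0],0.085]
    - [[0,0,0],[0,0,0],0.085]
    - [[0,0,0],[0,0,0],0.085]
    - [[0,0,0],[0,0,0],0.085]
  grip_n: 40

```text
t: 12.97
tool_pos: [0.5563, 0.3631, 0.0267]
tcp_rot: [[0.984, 0.178, -0.0], [0.178, -0.984, 0.0], [-0.0, -0.0, -1.0]]
ft_force: [-0.6, -0.1, 0.7]
grip_width: 0.0851
gripper_force: 0.0
```

Call:
tcp_steps:
  deltas:
    - [[0,0,0],[0,0,-0.015],0.085]
    - [[0,0,0],[0,0,-0.03],0.085]
    - [[0,0,0],[0,0,-0.04],0.085]
    - [[0,0,0],[0,0,-0.04],0.085]
    - [[0,0,0],[-0.03,0,-0.01],0.085]
    - [[0,0,0],[-0.04,0,0],0]
    - [[0,0,0],[-0.01,0,0],0]
    - [[0,0,0],[0,0,0],0]
    - [[0,0,0],[0,0,0],0]
    - [[0,0,0],[0,0,0],0]
    - [[0,0,0],[0,0,0],0]

```text
t: 13.88
tool_pos: [0.479, 0.3492, 0.1616]
tcp_rot: [[0.984, 0.178, 0.001], [0.178, -0.984, 0.0], [0.001, -0.0, -1.0]]
ft_force: [-0.4, -0.5, -0.2]
grip_width: 0.0119
gripper_force: 0.0
```

Run:
```python
from h import *
a=imaging.capture("wrist")[:,:,::-1];b=imaging.capture("side")[:,:,::-1]
np.save("w7.npy",imaging.camera_params("wrist"),allow_pickle=True);cv2.imwrite("pics/w7.png",a)
cv2.imwrite("pics/w7c.png",np.hstack([cv2.resize(a,(400,300)),cv2.resize(b[190:290,110:243],(400,300))]))
```

```text
(no output)
```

View pics/w7c.png

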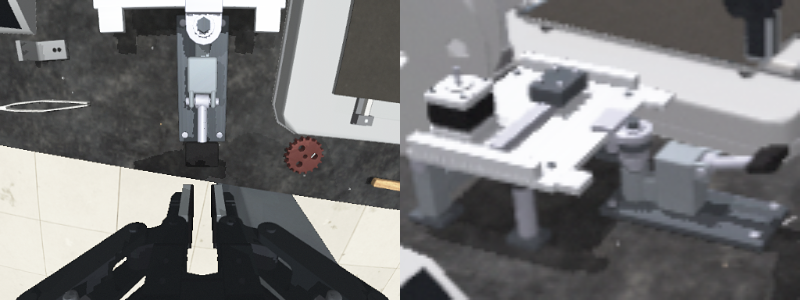

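The jack stands flat with its handle up and the saddle under the tab. In half-size wrist px: bolt (203,28), block top (203,74), pad (203,155).

Run:
```python
from h import *
p=np.load("w7.npy",allow_pickle=True).item();s=telemetry.sense();R=s["tcp_rot"];T=s["tool_pos"]
f=lambda u,z:R.T@(ray("wrist",[(u[0]*1.28,u[1]*1.28)],z,p)[0]-T)
for n,u,z in(("bolt",(203.5,28),.081),("block front",(203,58),.06),("block back",(203,91),.06),("pad front",(202,144),.074),("pad",(202,155),.074)):print(n,f(u,z))
print(T)
```

```text
bolt [ 0.11656932 -0.00019044  0.08043425]
block front [ 0.09237213 -0.00048957  0.10142792]
block back [ 0.06082721 -0.0004178   0.10141961]
pad front [ 0.00953945 -0.00135713  0.08740622]
pad [-0.00237018 -0.00134369  0.08740308]
[0.47864172 0.34896979 0.16140355]
```

Positions agree to about 4 mm along x and under 1 mm across. Descending to just above the pad.

Call:
tcp_steps:
  deltas:
    - [[0,0,0],[-0.003,0,0.02],0]
    - [[0,0,0],[0,0,0.025],0]
    - [[0,0,0],[0,0,0.02],0]
    - [[0,0,0],[0,0,0.01],0]
    - [[0,0,0],[0,0,0],0]
    - [[0,0,0],[0,0,0],0]
    - [[0,0,0],[0,0,0],0]

```text
t: 14.57
tool_pos: [0.4756, 0.3487, 0.0876]
tcp_rot: [[0.984, 0.178, 0.001], [0.178, -0.984, 0.001], [0.002, -0.001, -1.0]]
ft_force: [0.3, 1.0, 0.3]
grip_width: 0.0003
gripper_force: 0.0
```

Call:
tcp_steps:
  deltas:
    - [[0,0,0],[0,0,0.007],0]
    - [[0,0,0],[0,0,0.007],0]
    - [[0,0,0],[0,0,0.006],0]
    - [[0,0,0],[0,0,0.006],0]
    - [[0,0,0],[0,0,0.006],0]
    - [[0,0,0],[0,0,0.006],0]
    - [[0,0,0],[0,0,0],0]
    - [[0,0,0],[0,0,0],0]
    - [[0,0,0],[0,0,0],0]

```text
t: 15.32
tool_pos: [0.4735, 0.3484, 0.049]
tcp_rot: [[0.984, 0.178, -0.002], [0.178, -0.984, 0.0], [-0.002, -0.0, -1.0]]
ft_force: [-5.8, -0.3, 9.6]
grip_width: -0.0001
gripper_force: 5.4
```

Call:
tcp_steps:
  deltas:
    - [[0,0,0],[0,0,0.002],0]
    - [[0,0,0],[0,0,0.002],0]
    - [[0,0,0],[0,0,0.001],0]
    - [[0,0,0],[0,0,0],0]
    - [[0,0,0],[0,0,0],0]
    - [[0,0,0],[0,0,0],0]

```text
t: 15.82
tool_pos: [0.4737, 0.3485, 0.0466]
tcp_rot: [[0.984, 0.179, -0.0], [0.179, -0.984, 0.001], [-0.0, -0.001, -1.0]]
ft_force: [-10.7, -2.9, 31.8]
grip_width: 0.0
gripper_force: 16.6
```

Run:
```python
from h import *
b=imaging.capture("side")[:,:,::-1]
cv2.imwrite("pics/s8.png",cv2.resize(b[190:290,110:243],(532,400)))
```

```text
(no output)
```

View pics/s8.png

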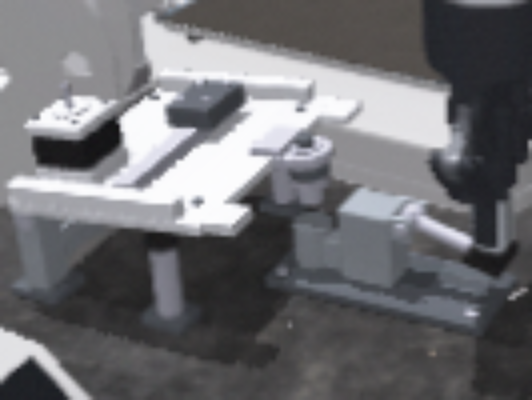

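The handle is at its stop (32 N), with the bed lifted clear of its near rest at (165,240) and the saddle under the tab. Now letting it up.

Call:
tcp_steps:
  deltas:
    - [[0,0,0],[0,0,-0.008],0]
    - [[0,0,0],[0,0,-0.008],0]
    - [[0,0,0],[0,0,-0.008],0]
    - [[0,0,0],[0,0,-0.008],0]
    - [[0,0,0],[0,0,-0.01],0]
    - [[0,0,0],[0,0,-0.005],0]
    - [[0,0,0],[0,0,0],0]
    - [[0,0,0],[0,0,0],0]
    - [[0,0,0],[0,0,0],0]
    - [[0,0,0],[0,0,0],0]
    - [[0,0,0],[0,0,0],0]

```text
t: 16.78
tool_pos: [0.4742, 0.348, 0.0901]
tcp_rot: [[0.984, 0.178, -0.001], [0.178, -0.984, -0.0], [-0.001, 0.0, -1.0]]
ft_force: [0.6, -0.1, 0.2]
grip_width: -0.0003
gripper_force: 0.0
```

Run:
```python
from h import *
a=imaging.capture("wrist")[:,:,::-1];b=imaging.capture("side")[:,:,::-1]
np.save("w9.npy",imaging.camera_params("wrist"),allow_pickle=True);cv2.imwrite("pics/w9r.png",a)
cv2.imwrite("pics/w9.png",np.hstack([cv2.resize(a,(400,300)),cv2.resize(b[190:290,110:243],(400,300))]))
```

```text
(no output)
```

View pics/w9.png

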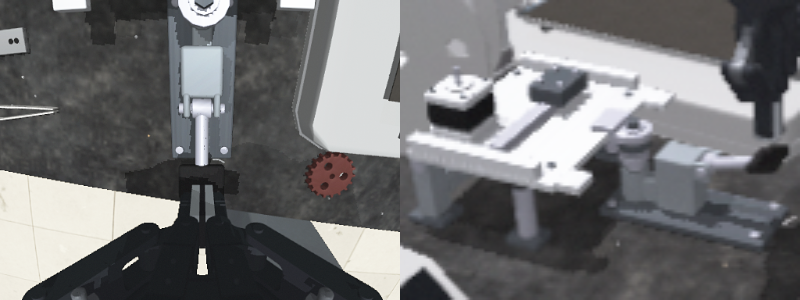

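The handle is up again, the bed is down and the jack has not moved. Second stroke:

Call:
tcp_steps:
  deltas:
    - [[0,0,0],[0,0,0.008],0]
    - [[0,0,0],[0,0,0.008],0]
    - [[0,0,0],[0,0,0.007],0]
    - [[0,0,0],[0,0,0.006],0]
    - [[0,0,0],[0,0,0.006],0]
    - [[0,0,0],[0,0,0.006],0]
    - [[0,0,0],[0,0,0.004],0]
    - [[0,0,0],[0,0,0],0]
    - [[0,0,0],[0,0,0],0]
    - [[0,0,0],[0,0,0],0]
    - [[0,0,0],[0,0,0],0]
    - [[0,0,0],[0,0,0],0]

```text
t: 17.88
tool_pos: [0.473, 0.348, 0.0468]
tcp_rot: [[0.984, 0.178, -0.002], [0.178, -0.984, -0.0], [-0.002, 0.0, -1.0]]
ft_force: [-7.3, -2.4, 21.4]
grip_width: -0.0
gripper_force: 11.6
```

Call:
tcp_steps:
  deltas:
    - [[0,0,0],[0,0,0.0005],0]
    - [[0,0,0],[0,0,0],0]
    - [[0,0,0],[0,0,0],0]
    - [[0,0,0],[0,0,0],0]

```text
t: 18.22
tool_pos: [0.4731, 0.348, 0.0466]
tcp_rot: [[0.984, 0.178, -0.002], [0.178, -0.984, -0.0], [-0.002, 0.0, -1.0]]
ft_force: [-8.0, -2.2, 25.5]
grip_width: 0.0002
gripper_force: 13.3
```

Run:
```python
from h import *
a=cv2.imread("pics/s8.png").astype(int);b=imaging.capture("side")[:,:,::-1]
c=cv2.resize(b[190:290,110:243],(532,400)).astype(int);print("mean diff to first stroke",abs(a-c).mean())
print(ctrl.hand_in())
```

```text
mean diff to first stroke 1.0584132205513785
the job is handed in; nothing more can be done
None
```

I handed the job in at about 18 s: the jack is under the lift pad, the handle was pumped twice and is held at its stop with about 25 N, and the bed looks raised in the camera view; no verdict came back.

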